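# Vent the filter-plate manifold and hold its clamp arm open

### The job

A white filter plate sits in the aluminium vacuum manifold under a sprung steel clamp arm. Pull the manifold's blue vent knob fully out to let the vacuum off and push it fully home again, then take the clamp arm by its orange handle, swing it off the plate against its spring right up to its red stop pin, and finish while still holding it there so that a colleague can lift the plate out. Leave the plate in its nest and the bottle, jar and tube rack where they stand.

Things in the scene. Friction and masses are not known exactly. Their poses are not given: they have to be found in the camera images.
- manifold: Vacuum manifold, fixed to the bench: aluminium chamber 115 (x) x 150 (y) mm, rim 60 mm high, with a dark bracket 46 mm wide and 50 mm high on its -y end. Origin: centre of the chamber's underside, on the bench. x points away from its front face, z up; the blue vent knob sticks out of the front (-x) face. Its place and its yaw (up to about 0.35 rad) vary.
- vent_knob (a joint): Travel of the vent knob in m: 0 = fully home, 0.030 = fully out (end stops at both). It slides along the manifold's -x. A sprung detent keeps it at either end: it resists with up to about 6 N over the first half of the travel and snaps over past the middle.
- knob_grip (a point): Centre of the blue vent knob, 40 mm above the bench (moves with it); at home it lies at (-93.5, 45, 40) mm in the manifold's frame. The knob is a block 28 mm long (x), 18 mm wide (y), 28 mm tall, with flat upright sides, and a lip 5 mm thick, 26 mm wide and 30 mm tall at its -x end. A steel stem of 9 mm diameter runs from it to the valve body 13 mm behind the knob's rear face.
- clamp_arm (a joint): Angle of the clamp arm in rad about the vertical pivot: 0 = resting over the plate, pointing along the manifold's +y; grows counter-clockwise seen from above, swinging the handle towards the manifold's -x (front); 1.25 = against the red stop pin. A torsion spring always drives it back to 0: about 1.8 N at the handle at rest, 5.5 N at the stop.
- clamp_pivot (a point): Pivot axis of the clamp arm, at (0, -95, 81) mm in the manifold's frame, at the arm's mid thickness. Fixed.
- clamp_handle (a point): Point on the axis of the orange handle, 105 mm above the bench, 120 mm from the pivot axis (moves with the arm). The handle is an upright round post of 18 mm diameter, standing on the arm from 85 to 125 mm above the bench. The arm is a flat steel bar 18 mm wide and 8 mm thick whose top is 85 mm above the bench; it ends 10 mm past the handle's axis. A coil on the pivot reaches 102 mm above the bench.
- plate: Loose white filter plate, 86 (x) x 128 (y) x 18 mm, lying in the manifold's nest 2 mm below the arm, top 74 mm above the bench, axes along the manifold's. Origin: centre of its underside.
- amber_bottle: Amber bottle with orange cap, 56 mm diameter, 115 mm tall, standing 0.13 to 0.2 m from the manifold's centre, beyond it or at its +y side (the three bystanders swap places). Origin: centre of its base.
- white_jar: White jar with blue lid, 54 mm diameter, 75 mm tall, a bystander. Origin: centre of its base.
- tube_rack: Yellow tube rack, 64 x 96 mm, 34 mm tall with the tube caps, a bystander. Origin: centre of its base.
Things that resemble listed ones, but are neither listed nor needed, are in the scene too. There is more than one size of the plate; the one meant has the size given above.

How it is judged:
By the outcome, as a careful person would: the job done as asked, in the order asked, and still so for the second after the job is handed in, while the arm keeps its last pose, push and grip.
It also fails if it takes over 48 s, if anything falls off the work surface, if the arm or the gripper's body presses on something with over 40 N, if the wrist force passes 120 N, or if a joint passes its speed limit or range.

### The arm

A 6-joint arm with a two-finger parallel gripper is mounted at the origin on the work surface. World frame = base frame: x ahead of the robot, y to its left, z up, the work surface at z = 0. Lengths are in m, angles in rad, forces in N, time in s.
With the tool pointing down it reaches from about 0.35 to 0.85 m from the base axis. Payload 8.1 kg.
Tool frame: the origin (TCP) lies midway between the tips of the shut fingers; the grasp point (between the pads) lies 19 mm behind it; z points along the fingers, y is the line along which they close (so a half turn about z gives the same grasp; the last joint's range is limited). The gripper opens to 93 mm and grips with 3 to 60 N. Pads are 15 mm wide; open, the fingers measure 128 mm over their backs; the gripper's body (75 mm by 188 mm) begins 65 mm behind the grasp point.
Start: joints at [1.034, 0.13, 1.488, -0, 1.523, -0.085], TCP at [0.262, 0.54, 0.219] pointing down, gripper open.
Joint ranges: [-2.96, 2.96], [-0.89, 2.26], [0.02, 2.5], [-1.34, 4.48], [0, 2.73], [-2.66, 2.66]. Speed limits (rad/s): [2.39, 2.39, 2.79, 3.14, 3.14, 3.14].

### API

Orientations are given as a rotation vector (axis times angle).
In Python, from plant import robot, cams gives the robot as it stands. The module is installed in compiled form; this text tells all that it offers.
- The arm moves only by the tool play_rows, never from a script. Its arguments are lists of equal length, an entry for each row: "slide": the shift along the tool's x, y, z scaled (see below), a list of three; "twist": the turn, a rotation vector about the tool's x, y, z scaled (see below), a list of three. A call has exactly 8 rows; each row shifts and turns the commanded pose from where the row before left it, along the tool's axes as they then stand; what a row does not reach is not made up. The controller multiplies each number of a shift by 25 cm and each number of a turn by 60 degrees. A row lasts 1/10 s, in which the tool goes at most 50 mm and 8.59 degrees, less where a joint would pass 70% of its speed; a pose out of reach is approached as far as the arm can. A call with a number of a shift or a turn outside -1 to 1 is refused whole. A call with a gripper value outside its range is refused whole. "fingers" is the closure, from -1 (fully open) to 1 (shut), set as the call begins (left out, the last holds). The fingers move at their own pace and stop on an object; "force" is the grip in N (left out, the last holds). Time passes only in rows, so rows that do not move let the fingers close, or fill a call up. It gives the time, the measured TCP pose, the force, the opening and the grip force at its end, in the units of the state.
- robot.read_state(): the state, without advancing time (a new reading comes with each control period).
- cams.read_camera(name): name is "scene" or "top" or "wrist"; returns (picture, depth): 384x512x3 uint8, red, green, blue; 384x512 float32, m along the optical axis (not along the pixel's ray), 0 where there is no reading.
- cams.get_calibration(name): a dict with "fx", "fy", "cx", "cy" (pixels), "world_from_camera" (4x4, takes a point from camera to world coordinates). Camera axes: x right, y down, z forward; pixel columns grow to the right and rows downward; lengths in m; the calibration is good to about 2 mm. A picture is of the moment at which its call begins: read the wrist's pose just before it. get_calibration takes no time and is no camera call; for the wrist camera it gives the pose at the moment of the call.
- robot.close_job(): hands the job in; it is judged then, once.
The state is a dict: "t": time; "q": joint angles; "dq": joint speeds; "joint_torque": joint torques, N m; "tool_pos": TCP position; "orientation": TCP orientation; "force": force on the tool from outside, world axes, zero at the start; "wrist_torque": the same for the moment, N m; "opening": finger opening in m; "gripper_force": force on a finger pad.
Only numpy, scipy, OpenCV 4.12 (cv2) and the standard library are available. Lean on these libraries where they do the work, as an engineer would, in place of code of your own. Each camera call takes 0.05 s, during which the arm holds its last target. There are 200 camera calls.

## Working session

There is one attempt and no reset: what is moved stays moved. The work goes in short steps, Python scripts to look and compute and a tool call to move; the robot and the scene stay as the last step left them, time stands still between calls to the robot, and variables do not carry over. Pictures are saved under pics/ and viewed, at most 10 in all, crops included, and the job is handed in when it is done.

Besides the shell and the picture viewer there is one more tool, called after "Call:" by a JSON object that holds its "op" and its "data". play_rows: Moves the arm, as the interface text tells. Shifts and turns lie within -1 to 1; 1 stands for 25 cm of shift or 60 degrees of turn. Its arguments: {"type":"object","properties":{"slide":{"type":"array"},"twist":{"type":"array"},"fingers":{"type":"number"},"force":{"type":"number"}},"required":["slide","twist"]}

```bash
mkdir -p pics
python3 - <<'E'
from plant import robot,cams
import cv2,numpy as np
s=robot.read_state();print({k:np.round(v,3) for k,v in s.items()})
for n in("top","scene"):
    p,d=cams.read_camera(n);c=cams.get_calibration(n)
    np.savez(f'pics/{n}.npz',p=p,d=d,T=c["world_from_camera"],k=[c[a] for a in("fx","fy","cx","cy")])
    cv2.imwrite(f'pics/{n}.png',p[:,:,::-1])
E
```

```text
{'t': np.float64(0.0), 'q': array([ 1.034,  0.131,  1.489,  0.   ,  1.523, -0.085]), 'dq': array([ 0.001,  0.002,  0.002, -0.   ,  0.   , -0.   ]), 'joint_torque': array([ 1.0000e-03, -5.5985e+01, -4.9175e+01,  7.7000e-02,  3.5000e-02,
       -0.0000e+00]), 'tool_pos': array([0.262, 0.539, 0.218]), 'orientation': array([-7.040e-01, -3.061e+00,  3.000e-03]), 'force': array([0.53 , 0.018, 0.215]), 'wrist_torque': array([ 0.02 ,  0.022, -0.009]), 'gripper_force': np.float64(0.0), 'opening': np.float64(0.093)}
```

View pics/top.png

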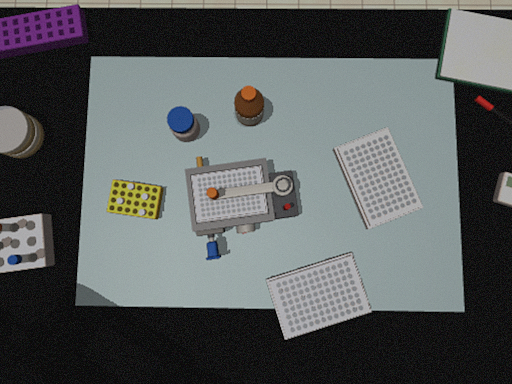

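View pics/scene.png

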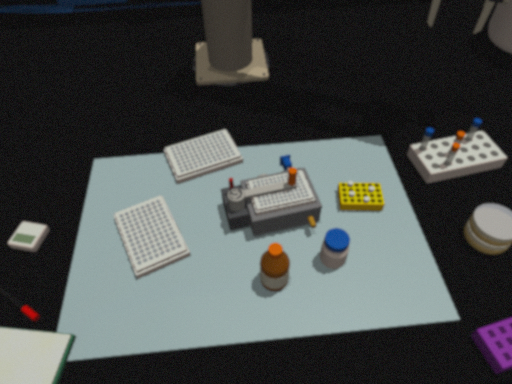

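The top view shows the manifold centred near (230,195), with the blue vent knob at (212,250), the orange handle at (212,193), the pivot coil at (283,185) and the red stop pin at (288,207). An orange nub on the far side at (199,161) is a decoy.

```bash
cat > h.py <<'E'
import numpy as np,cv2
def load(n):
    z=np.load(f'pics/{n}.npz');return z['p'],z['d'],z['T'],z['k']
def pts(d,T,k):
    v,u=np.mgrid[:d.shape[0],:d.shape[1]]
    P=np.stack([(u-k[2])/k[0]*d,(v-k[3])/k[1]*d,d],-1)
    return P@T[:3,:3].T+T[:3,3]
E
python3 - <<'E'
from h import *
np.set_printoptions(precision=4,suppress=True)
p,d,T,k=load('top');W=pts(d,T,k);h=cv2.cvtColor(p,cv2.COLOR_RGB2HSV)
H,S,V=[h[...,i].astype(int) for i in range(3)]
v,u=np.mgrid[:384,:512]
def box(a,b,c,e):return (u>=a)&(u<=b)&(v>=c)&(v<=e)
def show(n,m):
    q=W[m&(d>0)];print(n,len(q),np.median(q,0),q.min(0),q.max(0))
show('knob',box(200,225,240,262)&(H>100)&(H<130)&(S>150))
show('handle',box(203,222,185,202)&(H<15)&(S>150))
show('handle top',box(203,222,185,202)&(H<15)&(S>150)&(W[...,2]>.118))
show('pin',box(282,295,200,214)&((H<8)|(H>172))&(S>150))
show('coil',box(270,297,172,197)&(W[...,2]>.094)&(W[...,2]<.11))
# chamber: points z in .05-.085
m=box(180,305,150,240)&(W[...,2]>.052)&(W[...,2]<.066)
q=W[m][:,:2].astype(np.float32);r=cv2.minAreaRect(q);print('rim',len(q),r)
m=box(180,276,150,240)&(W[...,2]>.068)&(W[...,2]<.078)
q=W[m][:,:2].astype(np.float32);r=cv2.minAreaRect(q);print('plate',len(q),r)
print('bench z',np.median(W[260:280,120:160,2]))
for n,b in(('bottle',box(232,268,84,128)),('jar',box(165,202,105,142)),('rack',box(104,164,176,222))):
    show(n,b&(W[...,2]>.025))
E
```

```text
knob 166 [0.5007 0.1028 0.0553] [0.4848 0.09   0.0387] [0.5151 0.1127 0.059 ]
handle 100 [0.5968 0.0972 0.1258] [0.5901 0.0903 0.0909] [0.6049 0.1056 0.1288]
handle top 81 [0.5982 0.0988 0.1262] [0.5902 0.0908 0.1203] [0.6049 0.1056 0.1288]
pin 31 [ 0.5789 -0.0281  0.0931] [ 0.5751 -0.0371  0.0522] [ 0.5825 -0.023   0.0956]
coil 45 [ 0.6146 -0.0244  0.0987] [ 0.6045 -0.0311  0.0945] [ 0.6281 -0.0091  0.1034]
rim 2186 ((0.5994012355804443, 0.05188332498073578), (0.12860701978206635, 0.19404198229312897), 8.582832336425781)
plate 2699 ((0.602523684501648, 0.07455425709486008), (0.0859193205833435, 0.12770472466945648), 8.728821754455566)
bench z 0.002292159789952397
bottle 918 [0.7606 0.0407 0.0825] [0.744  0.0134 0.0251] [0.7957 0.0683 0.12  ]
jar 796 [0.7316 0.1622 0.0758] [0.7108 0.1396 0.025 ] [0.7606 0.1912 0.0798]
rack 1625 [0.5943 0.2591 0.0278] [0.5577 0.209  0.025 ] [0.6317 0.3103 0.0381]
```

Call:
{"op": "play_rows", "data": {"slide": [[-0.148, -0.104, 0.02], [-0.148, -0.104, 0.02], [-0.148, -0.104, 0.02], [-0.148, -0.104, 0.02], [-0.148, -0.104, 0.02], [-0.148, -0.104, 0.02], [-0.148, -0.104, 0.02], [-0.148, -0.104, 0.02]], "twist": [[0, 0, 0], [0, 0, 0], [0, 0, 0], [0, 0, 0], [0, 0, 0], [0, 0, 0], [0, 0, 0], [0, 0, 0]], "fingers": -1}}

```text
t: 0.9
tool_pos: [0.4377, 0.2217, 0.1782]
orientation: [-0.703, -3.062, 0.0]
force: [0.9, 0.9, -0.1]
opening: 0.093
gripper_force: 0.0
```

Call:
{"op": "play_rows", "data": {"slide": [[-0.148, -0.104, 0.02], [-0.148, -0.104, 0.02], [-0.148, -0.104, 0.02], [0, 0, 0], [0, 0, 0], [0, 0, 0], [0, 0, 0], [0, 0, 0]], "twist": [[0, 0, 0], [0, 0, 0], [0, 0, 0], [0, 0, -0.115], [0, 0, -0.115], [0, 0, -0.115], [0, 0, -0.115], [0, 0, -0.115]]}}

```text
t: 1.7
tool_pos: [0.5029, 0.1047, 0.1631]
orientation: [0.243, -3.131, -0.0]
force: [-0.1, -0.1, 0.2]
opening: 0.0927
gripper_force: 0.0
```

Run:
```python
from plant import robot,cams
import cv2,numpy as np
from h import *
np.set_printoptions(precision=4,suppress=True)
n='wrist'
s=robot.read_state();c=cams.get_calibration(n);p,d=cams.read_camera(n)
print(s['tool_pos'],s['orientation'],s['q'])
np.savez('pics/w1.npz',p=p,d=d,T=c["world_from_camera"],k=[c[a] for a in("fx","fy","cx","cy")])
cv2.imwrite('pics/w1.png',p[:,:,::-1])
p,d,T,k=load('w1');W=pts(d,T,k);h=cv2.cvtColor(p,cv2.COLOR_RGB2HSV)
m=(h[...,0]>100)&(h[...,0]<130)&(h[...,1]>150)&(d>0)&(W[...,2]>.05)&(W[...,2]<.064)
q=W[m][:,:2].astype(np.float32);print(len(q),cv2.minAreaRect(q),np.median(W[m],0))
```

```text
[0.5029 0.1047 0.1631] [ 0.2433 -3.1311 -0.    ] [ 0.1053 -0.0703  1.7951  0.      1.4179 -1.6205]
494 ((0.4989033639431, 0.10341204702854156), (0.030223483219742775, 0.023616360500454903), 8.215010643005371) [0.497  0.1034 0.0539]
```

View pics/w1.png

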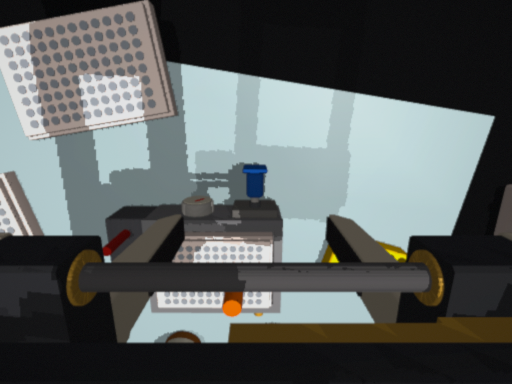

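The wrist view shows the knob upright at (255,182), centred between the fingers, with the lip towards the robot. It measures (0.499, 0.103), which agrees with the plate-based estimate.

Call:
{"op": "play_rows", "data": {"slide": [[0.004, -0.004, 0.08], [0, 0, 0.08], [0, 0, 0.08], [0, 0, 0.08], [0, 0, 0.08], [0, 0, 0.08], [0, 0, 0.05], [0, 0, 0.02]], "twist": [[0, 0, 0], [0, 0, 0], [0, 0, 0], [0, 0, 0], [0, 0, 0], [0, 0, 0], [0, 0, 0], [0, 0, 0]]}}

```text
t: 2.55
tool_pos: [0.5011, 0.1036, 0.0245]
orientation: [0.234, -3.13, 0.0]
force: [0.6, 0.1, -0.3]
opening: 0.0931
gripper_force: 0.0
```

Call:
{"op": "play_rows", "data": {"slide": [[0, 0, 0], [0, 0, 0], [0, 0, 0], [0, 0, 0], [0, 0, 0], [0, 0, 0], [0, 0, 0], [0, 0, 0]], "twist": [[0, 0, 0], [0, 0, 0], [0, 0, 0], [0, 0, 0], [0, 0, 0], [0, 0, 0], [0, 0, 0], [0, 0, 0]], "fingers": 1, "force": 30}}

```text
t: 3.35
tool_pos: [0.5024, 0.1037, 0.0262]
orientation: [-0.236, 3.133, 0.0]
force: [0.1, 0.4, 1.3]
opening: 0.0335
gripper_force: 0.0
```

Still closing.

Call:
{"op": "play_rows", "data": {"slide": [[0, 0, 0], [0, 0, 0], [0, 0, 0], [0, 0, 0], [0, 0, 0], [0, 0, 0], [0, 0, 0], [0, 0, 0]], "twist": [[0, 0, 0], [0, 0, 0], [0, 0, 0], [0, 0, 0], [0, 0, 0], [0, 0, 0], [0, 0, 0], [0, 0, 0]]}}

```text
t: 4.15
tool_pos: [0.5023, 0.1043, 0.0261]
orientation: [0.236, -3.133, -0.001]
force: [-0.4, 6.2, -0.7]
opening: 0.0175
gripper_force: 30.0
```

Gripped: the opening of 17.5 mm matches the 18 mm knob. Now I pull it out.

Call:
{"op": "play_rows", "data": {"slide": [[0.016, 0, 0], [0.016, 0, 0], [0.016, 0, 0], [0.016, 0, 0], [0.016, 0, 0], [0.016, 0, 0], [0.012, 0, 0], [0.008, 0, 0]], "twist": [[0, 0, 0], [0, 0, 0], [0, 0, 0], [0, 0, 0], [0, 0, 0], [0, 0, 0], [0, 0, 0], [0, 0, 0]]}}

```text
t: 4.95
tool_pos: [0.4731, 0.0999, 0.0261]
orientation: [0.236, -3.132, -0.001]
force: [-2.0, 5.7, 0.2]
opening: 0.0177
gripper_force: 30.0
```

Call:
{"op": "play_rows", "data": {"slide": [[0.004, 0, 0], [0.004, 0, 0], [0.004, 0, 0], [0.004, 0, 0], [0, 0, 0], [0, 0, 0], [0, 0, 0], [0, 0, 0]], "twist": [[0, 0, 0], [0, 0, 0], [0, 0, 0], [0, 0, 0], [0, 0, 0], [0, 0, 0], [0, 0, 0], [0, 0, 0]]}}

```text
t: 5.75
tool_pos: [0.4724, 0.0997, 0.0262]
orientation: [-0.235, 3.127, 0.002]
force: [15.9, 8.8, -16.0]
opening: 0.0178
gripper_force: 30.0
```

It stopped at 30 mm with the force rising, so the knob is against the out stop. Pushing home.

Call:
{"op": "play_rows", "data": {"slide": [[-0.016, 0, 0], [-0.016, 0, 0], [-0.016, 0, 0], [-0.016, 0, 0], [-0.016, 0, 0], [-0.016, 0, 0], [-0.016, 0, 0], [-0.016, 0, 0]], "twist": [[0, 0, 0], [0, 0, 0], [0, 0, 0], [0, 0, 0], [0, 0, 0], [0, 0, 0], [0, 0, 0], [0, 0, 0]]}}

```text
t: 6.55
tool_pos: [0.5018, 0.1043, 0.0262]
orientation: [-0.236, 3.132, 0.002]
force: [-1.7, 5.5, 0.5]
opening: 0.0174
gripper_force: 30.0
```

Call:
{"op": "play_rows", "data": {"slide": [[-0.004, 0, 0], [-0.004, 0, 0], [-0.004, 0, 0], [-0.004, 0, 0], [-0.004, 0, 0], [0, 0, 0], [0, 0, 0], [0, 0, 0]], "twist": [[0, 0, 0], [0, 0, 0], [0, 0, 0], [0, 0, 0], [0, 0, 0], [0, 0, 0], [0, 0, 0], [0, 0, 0]]}}

```text
t: 7.35
tool_pos: [0.5026, 0.1044, 0.0259]
orientation: [0.236, -3.125, -0.0]
force: [-20.8, 2.1, 18.2]
opening: 0.0182
gripper_force: 30.0
```

Home, firm against the stop. Next I unload, release and rise.

Call:
{"op": "play_rows", "data": {"slide": [[0.006, 0, 0], [0.006, 0, 0], [0, 0, 0], [0, 0, 0], [0, 0, 0], [0, 0, 0], [0, 0, 0], [0, 0, 0]], "twist": [[0, 0, 0], [0, 0, 0], [0, 0, 0], [0, 0, 0], [0, 0, 0], [0, 0, 0], [0, 0, 0], [0, 0, 0]]}}

```text
t: 8.15
tool_pos: [0.5025, 0.1044, 0.026]
orientation: [0.236, -3.131, -0.001]
force: [-3.6, 4.4, 2.6]
opening: 0.0176
gripper_force: 30.0
```

Call:
{"op": "play_rows", "data": {"slide": [[0, 0, 0], [0, 0, 0], [0, 0, 0], [0, 0, 0], [0, 0, 0], [0, 0, 0], [0, 0, 0], [0, 0, 0]], "twist": [[0, 0, 0], [0, 0, 0], [0, 0, 0], [0, 0, 0], [0, 0, 0], [0, 0, 0], [0, 0, 0], [0, 0, 0]], "fingers": -1}}

```text
t: 8.95
tool_pos: [0.5034, 0.1038, 0.0261]
orientation: [0.236, -3.133, 0.0]
force: [-0.5, 0.2, 0.3]
opening: 0.0772
gripper_force: 0.0
```

Call:
{"op": "play_rows", "data": {"slide": [[0, 0, -0.03], [0, 0, -0.08], [0, 0, -0.08], [0, 0, -0.1], [0, 0, -0.1], [0, 0, -0.1], [0, 0, -0.08], [0, 0, -0.03]], "twist": [[0, 0, 0], [0, 0, 0], [0, 0, 0], [0, 0, 0], [0, 0, 0], [0, 0, 0], [0, 0, 0], [0, 0, 0]]}}

```text
t: 9.75
tool_pos: [0.5048, 0.104, 0.1794]
orientation: [-0.236, 3.128, 0.0]
force: [0.1, 0.1, 0.9]
opening: 0.093
gripper_force: 0.0
```

Run:
```python
from plant import robot,cams
import cv2,numpy as np
from h import *
np.set_printoptions(precision=4,suppress=True)
n='wrist'
s=robot.read_state();c=cams.get_calibration(n);p,d=cams.read_camera(n)
print(s['t'],s['tool_pos'],s['orientation'],s['q'])
np.savez('pics/w2.npz',p=p,d=d,T=c["world_from_camera"],k=[c[a] for a in("fx","fy","cx","cy")])
p,d,T,k=load('w2');W=pts(d,T,k);h=cv2.cvtColor(p,cv2.COLOR_RGB2HSV)
m=(h[...,0]>100)&(h[...,0]<130)&(h[...,1]>150)&(d>0)&(W[...,2]>.05)&(W[...,2]<.064)&(W[...,1]<.13)
q=W[m][:,:2].astype(np.float32);print(len(q),cv2.minAreaRect(q),np.median(W[m],0))
m=(h[...,0]<20)&(h[...,1]>150)&(d>0)&(W[...,2]>.09)&(W[...,2]<.14)
q=W[m];print(len(q),np.median(q,0),q.min(0),q.max(0))
t=q[q[:,2]>.121];print(len(t),np.mean(t,0),t.min(0),t.max(0))
```

```text
9.75 [0.5048 0.104  0.1794] [-0.2357  3.1282  0.0002] [ 0.1037 -0.0826  1.7766 -0.      1.4432 -1.6175]
445 ((0.4993540942668915, 0.1031806468963623), (0.03094235621392727, 0.023885255679488182), 8.360383033752441) [0.497  0.1032 0.054 ]
213 [0.5968 0.0955 0.1249] [ 0.5737 -0.033   0.0902] [0.606  0.1066 0.1269]
147 [0.5991 0.0986 0.1252] [0.5938 0.0904 0.1233] [0.606  0.1066 0.1269]
```

The knob is still home after release and the handle axis is at (0.5985, 0.0985). I move over it and turn so the fingers close along the swing.

Call:
{"op": "play_rows", "data": {"slide": [[-0.122, -0.026, 0], [-0.122, -0.026, 0], [-0.122, -0.026, 0], [0, 0, 0], [0, 0, 0], [0, 0, 0], [0, 0, 0], [0, 0, 0]], "twist": [[0, 0, 0], [0, 0, 0], [0, 0, 0], [0, 0, 0.136], [0, 0, 0.136], [0, 0, 0.136], [0, 0, 0.136], [0, 0, 0.136]]}}

```text
t: 10.6
tool_pos: [0.596, 0.0982, 0.1745]
orientation: [-0.879, -3.014, 0.001]
force: [0.8, -0.1, 0.0]
opening: 0.0933
gripper_force: 0.0
```

Call:
{"op": "play_rows", "data": {"slide": [[0, 0, 0], [0, 0, 0], [0, 0, 0], [0, 0, 0], [0, 0, 0], [0, 0, 0], [0, 0, 0], [0, 0, 0]], "twist": [[0, 0, 0.136], [0, 0, 0.136], [0, 0, 0.136], [0, 0, 0.136], [0, 0, 0.136], [0, 0, 0.136], [0, 0, 0], [0, 0, 0]]}}

```text
t: 11.4
tool_pos: [0.5963, 0.0982, 0.1751]
orientation: [-2.038, -2.39, 0.002]
force: [-0.0, 0.2, -0.2]
opening: 0.0931
gripper_force: 0.0
```

Call:
{"op": "play_rows", "data": {"slide": [[0, 0.009, 0.05], [0, 0, 0.05], [0, 0, 0.05], [0, 0, 0.05], [0, 0, 0.05], [0, 0, 0.05], [0, 0, 0.03], [0, 0, 0]], "twist": [[0, 0, 0], [0, 0, 0], [0, 0, 0], [0, 0, 0], [0, 0, 0], [0, 0, 0], [0, 0, 0], [0, 0, 0]]}}

```text
t: 12.2
tool_pos: [0.5979, 0.0985, 0.0918]
orientation: [-2.042, -2.385, 0.003]
force: [0.2, 0.0, -0.1]
opening: 0.093
gripper_force: 0.0
```

Call:
{"op": "play_rows", "data": {"slide": [[0, 0, 0], [0, 0, 0], [0, 0, 0], [0, 0, 0], [0, 0, 0], [0, 0, 0], [0, 0, 0], [0, 0, 0]], "twist": [[0, 0, 0], [0, 0, 0], [0, 0, 0], [0, 0, 0], [0, 0, 0], [0, 0, 0], [0, 0, 0], [0, 0, 0]], "fingers": 1, "force": 30}}

```text
t: 13.0
tool_pos: [0.599, 0.0986, 0.0936]
orientation: [-2.043, -2.386, 0.0]
force: [-0.7, 0.1, -1.2]
opening: 0.0338
gripper_force: 0.0
```

Call:
{"op": "play_rows", "data": {"slide": [[0, 0, 0], [0, 0, 0], [0, 0, 0], [0, 0, 0], [0, 0, 0], [0, 0, 0], [0, 0, 0], [0, 0, 0]], "twist": [[0, 0, 0], [0, 0, 0], [0, 0, 0], [0, 0, 0], [0, 0, 0], [0, 0, 0], [0, 0, 0], [0, 0, 0]]}}

```text
t: 13.8
tool_pos: [0.5986, 0.0986, 0.0936]
orientation: [-2.043, -2.386, 0.001]
force: [-5.7, -0.2, 3.2]
opening: 0.0173
gripper_force: 30.0
```

Handle gripped. Swinging along the arc, 4.48° per row.

Call:
{"op": "play_rows", "data": {"slide": [[-0.0015, -0.0375, 0], [-0.0015, -0.0375, 0], [-0.0015, -0.0375, 0], [-0.0015, -0.0375, 0], [-0.0015, -0.0375, 0], [-0.0015, -0.0375, 0], [-0.0015, -0.0375, 0], [-0.0015, -0.0375, 0]], "twist": [[0, 0, -0.0747], [0, 0, -0.0747], [0, 0, -0.0747], [0, 0, -0.0747], [0, 0, -0.0747], [0, 0, -0.0747], [0, 0, -0.0747], [0, 0, -0.0747]]}}

```text
t: 14.6
tool_pos: [0.5331, 0.0662, 0.0936]
orientation: [1.204, 2.901, 0.003]
force: [0.2, 5.3, -0.5]
opening: 0.0175
gripper_force: 30.0
```

```bash
cat > a.py <<'E'
from plant import robot
import numpy as np
s=robot.read_state();p=s['tool_pos'];P=np.array([.6166,-.0199])
v=p[:2]-P;o=s['orientation'];print('r',np.hypot(*v),'arm deg',np.degrees(np.arctan2(v[1],v[0]))-8.7-90,'tool-x heading',2*np.degrees(np.arctan2(o[1],o[0]))%360,'arm heading',np.degrees(np.arctan2(v[1],v[0]))%360,p,s['force'],s['opening'],s['t'])
E
python3 a.py
```

```text
r 0.11996755508004314 arm deg 35.40358556444069 tool-x heading 134.91420213363241 arm heading 134.1035855644407 [0.53310765 0.06624663 0.09360012] [ 0.24587616  5.29013726 -0.45661844] 0.017539007869242073 14.6
```

Right on the arc at 35.4°. On to the stop.

Call:
{"op": "play_rows", "data": {"slide": [[-0.0015, -0.0375, 0], [-0.0015, -0.0375, 0], [-0.0015, -0.0375, 0], [-0.0015, -0.0375, 0], [-0.0015, -0.0375, 0], [-0.0015, -0.0375, 0], [-0.0015, -0.0375, 0], [-0.0015, -0.0375, 0]], "twist": [[0, 0, -0.0747], [0, 0, -0.0747], [0, 0, -0.0747], [0, 0, -0.0747], [0, 0, -0.0747], [0, 0, -0.0747], [0, 0, -0.0747], [0, 0, -0.0747]]}}

```text
t: 15.4
tool_pos: [0.4984, 0.0007, 0.0935]
orientation: [-0.252, -3.13, -0.003]
force: [-5.4, 6.5, 3.8]
opening: 0.0171
gripper_force: 30.0
```

```bash
python3 a.py
```

```text
r 0.12002517105283184 arm deg 71.40263460008882 tool-x heading 170.77946040419803 arm heading 170.1026346000888 [0.49836114 0.00073038 0.09350605] [-5.43116255  6.48315125  3.76538039] 0.01707814396709946 15.4
```

Call:
{"op": "play_rows", "data": {"slide": [[0, -0.004, 0], [0, -0.004, 0], [0, -0.004, 0], [0, -0.004, 0], [0, 0, 0], [0, 0, 0], [0, 0, 0], [0, 0, 0]], "twist": [[0, 0, 0], [0, 0, 0], [0, 0, 0], [0, 0, 0], [0, 0, 0], [0, 0, 0], [0, 0, 0], [0, 0, 0]]}}

```text
t: 16.2
tool_pos: [0.4981, -0.0006, 0.0935]
orientation: [-0.256, -3.13, -0.009]
force: [-4.7, 18.4, 3.3]
opening: 0.0175
gripper_force: 30.0
```

```bash
python3 a.py
python3 - <<'E'
from plant import cams
import cv2
from h import *
for n in("top","scene"):
    p,d=cams.read_camera(n);c=cams.get_calibration(n)
    cv2.imwrite(f'pics/{n}2.png',p[:,:,::-1])
    if n=="top": t=p
    else: s=p
    if n=="top":
        k=[c[a] for a in("fx","fy","cx","cy")];W=pts(d,c["world_from_camera"],k)
        for a,b in(('bottle',(84,128,232,268)),('jar',(105,142,165,202)),('rack',(176,222,104,164))):
            w=W[b[0]:b[1],b[2]:b[3]].reshape(-1,3);w=w[w[:,2]>.025];print(a,len(w),np.median(w,0))
a=cv2.resize(t[140:280,180:320],(560,560));b=cv2.resize(s[120:260,160:345],None,fx=1,fy=1)
cv2.imwrite('pics/f.png',cv2.hconcat([a,cv2.resize(b,(240,560))])[:,:,::-1])
E
```

```text
r 0.12004639019876219 arm deg 72.04870024851576 tool-x heading 170.6415890438162 arm heading 170.74870024851575 [ 0.49811509 -0.00060075  0.09349321] [-4.66398914 18.38231978  3.28272632] 0.017510944391797945 16.2
bottle 921 [0.76070235 0.04072295 0.08288718]
jar 804 [0.73102685 0.16180787 0.07583651]
rack 1630 [0.59466024 0.25882993 0.02781649]
```

View pics/f.png

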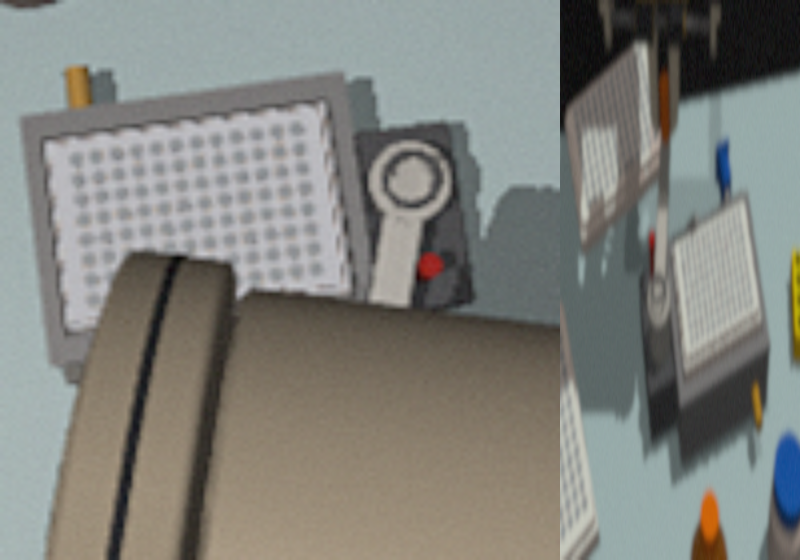

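The left half of the picture shows the arm against the red pin at (430,265), clear of the plate, which is still in its nest. The right half shows the fingers holding the handle and the knob home at (723,165). The force rose to 18 N while the motion stalled, so the arm is at its stop, and the bystanders have not moved.

```bash
python3 -c "
from plant import robot
print(robot.close_job())"
```

```text
the job is handed in; nothing more can be done
None
```

The job is handed in at about 16 s: I pulled the vent knob fully out and pushed it fully home, then swung the clamp arm to its red stop pin, where the gripper still holds it; the plate is in its nest, and the bottle, jar and rack have not moved.

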